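Load the reference tube into the tube reader

ROBOT

A 6-joint arm with a two-finger parallel gripper is mounted at the origin on the work surface. World frame = base frame: x ahead of the robot, y to its left, z up, the work surface at z = 0. Lengths are in m, angles in rad, forces in N, time in s.
With the tool pointing down it reaches from about 0.375 to 0.975 m from the base axis. Payload 3.8 kg.
Tool frame: the origin (TCP) lies midway between the tips of the shut fingers; the grasp point (between the pads) lies 19 mm behind it; x points along the fingers, y is the direction in which the jaws open and shut, and the axes are right-handed (so a half turn about x gives the same grasp; the last joint's range is limited). The gripper opens to 88 mm and grips with 3 to 60 N. Pads are 18 mm wide; open, the fingers measure 123 mm over their backs; the gripper's body (75 mm by 187 mm) begins 45 mm behind the grasp point.
Start: joints at [1.159, 0.264, 1.604, -0, 1.274, -0.037], TCP at [0.247, 0.628, 0.239] pointing down, gripper open.
Joint ranges: [-2.63, 2.63], [-0.94, 2.18], [0.31, 2.57], [-1.31, 4.45], [0, 2.66], [-2.55, 2.55]. Speed limits (rad/s): [2.57, 2.57, 3.14, 3.14, 3.14, 3.14].

INTERFACE

Orientations are given as a rotation vector (axis times angle).
In Python, from cell import manip, inverse_kinematics, cams, order gives the robot as it stands. Calls block until the motion is done:
- manip.move_pose(position, orientation): joint-space move of the TCP to a pose.
- manip.move_linear(position, rate=0.15, rot=None): straight line of the TCP; rot=None keeps the orientation; rate is the mean speed in m/s.
- manip.set_joints(angles): joint-space move.
- manip.set_gripper(opening, force=None): finger opening in m; force is the grip in N (None keeps the last); returns when the fingers have stopped.
- manip.dwell(seconds).
- inverse_kinematics(position, orientation): joint angles nearest the present ones, or None.
- manip.state(): the state.
- cams.capture(name): name is "side" or "top"; returns a dict with "image" (400x640x3 uint8, blue, green, red), "z_map" (400x640 float32, m along the optical axis (not along the pixel's ray), 0 where there is no reading), "intrinsics" (3x3 intrinsics, pixels), "position" and "orientation" of the camera in the world. Camera axes: x right, y down, z forward; pixel columns grow to the right and rows downward; lengths in m; the calibration is good to about 2 mm. A picture is of the moment at which its call begins.
A pose or a line that the arm cannot do raises manip.IKError and nothing moves.
- order.close_job(): hands the job in, once; it reports no verdict.
The state is a dict: "clock": time; "joint_pos": joint angles; "joint_velocities": joint speeds; "tau": joint torques, N m; "tool_pos": TCP position; "tcp_rot": TCP orientation; "contact_force": force on the tool from outside, world axes, zero at the start; "moment": the same for the moment, N m; "gripper_width": finger opening in m.
Only numpy, scipy, OpenCV 4.12 (cv2) and the standard library are available. Lean on these libraries where they do the work, as an engineer would, in place of code of your own. Each camera call takes 0.05 s, during which the arm holds its last target.

TASK

Lay the white reference tube in the V cradle of the reader's inclined carriage, orange cap uphill, and let go of it. Then squeeze the red thumb button on the carriage's handle and, keeping it squeezed, slide the carriage down the rail until the tube has gone into the port as far as its green band (the rim of the port's mouth on the band); let go there so that the carriage is held again. Leave the other bench things where they are.

Things in the scene. Friction and masses are not known exactly. Their poses are not given: they have to be found in the camera images.
- tube_mid (a point): centre of the loose white tube (160 g), on its axis y: 190 mm long, body 28 mm in diameter, tapered nose at -y, orange cap at +y 39 mm in diameter and 25 mm long. Starts level in a blue rest (base 70 x 130 mm, two V-blocks 48 mm wide, 10 mm long, about 50 mm either side of the centre, +-8), axis 45 mm above the table. Grip the body between the V-blocks, lift straight up.
- tube_band (a point): point on the tube's axis at the middle of its green band: 47 mm from the tube's centre towards the nose, 48 mm from the nose's end; the band is 16 mm long
- cradle (a point): point on the moving carriage where tube_mid comes when the tube is seated. y: uphill along the rail (30 degrees), z: square to the rail, up, x: level, across. Tube along y, cap at +y, in two V-blocks (10 mm long, 48 mm wide, 45 degree sides) centred at y = +65 and -25 mm; deck 35 mm below the axis. The cap's shoulder rests on the upper V-block; friction may hold the tube a few mm further uphill.
- handle (a point): grip point in the middle of the carriage's grey handle, 135 mm uphill of the cradle point; axes as the cradle's. The handle is 40 mm long (y), its top 20 mm above this point in z, the deck 39 mm below it. Pinch it across x: fixed face at x = -18 mm, red button's face at x = +24 mm free and +18 mm pressed home.
- button (a point): middle of the face of the red thumb button (30 x 30 mm) on the handle's +x side; it is pressed in -x
- release (a joint): travel of the red button in m: 0 free, 0.006 pressed home; its spring takes 5.5 to 10.5 N. Let go, its tooth holds the carriage: in a notch of the rail's rack (notches at carriage = multiples of 0.008 m, about 1.4 mm play either way; the carriage slips there by up to 3 mm), or biting on the crown between two notches, where the button stands at about 0.002. From 0.003 on the carriage is free.
- carriage (a joint): travel of the carriage down the rail in m, 0 at the top, 0.136 at the bottom stop; a seated tube has the middle of its band at the port's mouth at 0.120. Friction about 0.3 N; the carriage weighs 0.35 kg and runs downhill by itself when unlocked and not held.
- mouth (a point): centre of the port's mouth: steel collar, 52 mm outside and 36 mm inside diameter, bore 62 mm deep, fixed on the white reader at the rail's foot, in line with the cradled tube; y: uphill out of the bore, z: square to the rail, up, x: across. The white front (142 mm wide) is 6 mm behind the mouth and rises 75 mm above the bore's axis.
- slide_box: bystander: yellow slide box 88 x 128 x 36 mm, origin under its centre
- amber_bottle: bystander: amber bottle 64 mm in diameter, 120 mm high, origin under its centre
- dishes: bystander: stack of three clear dishes 90 mm in diameter, 42 mm high, origin under its centre
- jar: bystander: white jar with blue lid, 60 mm in diameter, 70 mm high, origin under its centre
- canister: bystander: metal can 60 mm in diameter, 100 mm high, origin under its centre
Things that resemble listed ones, but are neither listed nor needed, are in the scene too. Of the things like the part that bears tube_mid, leave any that is black; of the rest the smaller one is meant.

How it is judged:
By the outcome, as a careful person would: the job done as asked, in the order asked, and still so for the second after the job is handed in, with the robot touching nothing.
It also fails if it takes over 50 s, if anything falls off the work surface, if the arm or the gripper's body presses on something with over 40 N, if the wrist force passes 120 N, or if a joint passes its speed limit or range.

## Working session

There is one attempt and no reset: what is moved stays moved. The work goes in short steps, each a Python script; the robot and the scene stay as the last script left them, time stands still between calls to the robot, and variables do not carry over. Pictures are saved under pics/ and viewed, and the job is handed in when it is done.

```bash
ls; mkdir -p pics
python3 - <<'E'
from cell import manip,cams
import cv2,numpy as np
for n in("side","top"):
    c=cams.capture(n); cv2.imwrite(f"pics/{n}0.png",c["image"]); np.savez(f"{n}0.npz",**c)
    print(n,c["intrinsics"],c["position"],c["orientation"])
s=manip.state();print(s)
E
```

```text
pics
side [[424.68768828   0.         324.06063123]
 [  0.         424.68768828 204.7899667 ]
 [  0.           0.           1.        ]] [ 0.28973716 -0.70733563  1.08725152] [-2.41709232  0.2256883  -0.10109029]
top [[404.4638588    0.         321.00743914]
 [  0.         404.4638588  198.29193918]
 [  0.           0.           1.        ]] [0.32335237 0.0903338  1.27525642] [-2.14381926  2.16503051 -0.1484024 ]
{'clock': 0.1, 'joint_pos': array([ 1.15912300e+00,  2.64657600e-01,  1.60520785e+00, -1.85061513e-05,
        1.27372583e+00, -3.69058601e-02]), 'joint_velocities': array([-4.01600186e-05, -1.66050511e-03, -3.76605487e-03,  5.52152347e-04,
        1.41103060e-03, -5.12288045e-04]), 'tau': array([ 5.96795326e-04, -5.03618717e+01, -3.58071971e+01,  7.28527363e-02,
        2.33195844e-02, -5.30182763e-05]), 'tool_pos': array([0.24684363, 0.62756112, 0.23754212]), 'tcp_rot': array([ 0.29250191,  1.55115248, -0.29558382]), 'contact_force': array([ 0.48284149,  0.675855  , -0.38952249]), 'moment': array([ 0.04314057,  0.01412771, -0.01907275]), 'gripper_width': 0.08798653257673096}
```

View pics/side0.png

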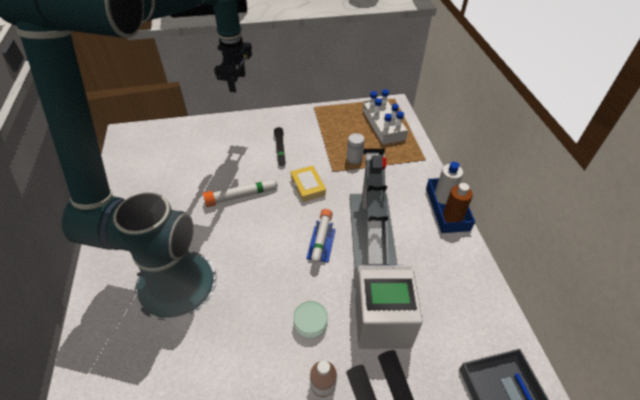

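View pics/top0.png

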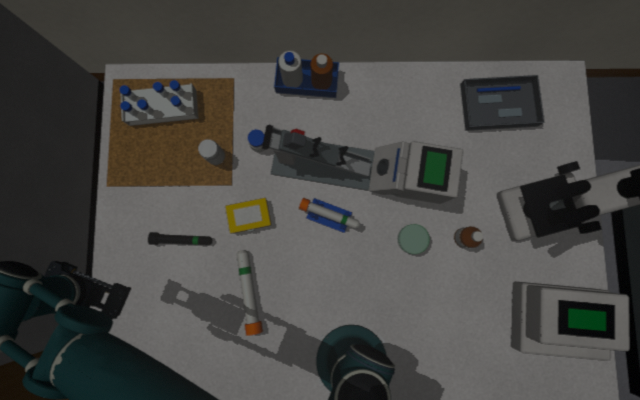

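Tube candidates in the top view: a black one at (180,239), a large white one lying on the table at (248,290), and a smaller white one in the blue rest at (330,214). The last fits, being white, the smaller one and in the blue rest. I'll confirm it in enlarged crops.

Run:
```python
import cv2,numpy as np
t=cv2.imread("pics/top0.png");s=cv2.imread("pics/side0.png")
a=cv2.convertScaleAbs(cv2.resize(t[110:250,225:385],None,fx=5,fy=4.2857,interpolation=2),alpha=1.4)
a=cv2.convertScaleAbs(cv2.resize(t[115:235,235:395],None,fx=5,fy=5,interpolation=2),alpha=1.6)
b=cv2.resize(s[130:280,290:440],None,fx=4,fy=4,interpolation=2)
cv2.imwrite("pics/top0c.png",a);cv2.imwrite("pics/side0c.png",b)
```

```text
(no output)
```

View pics/top0c.png

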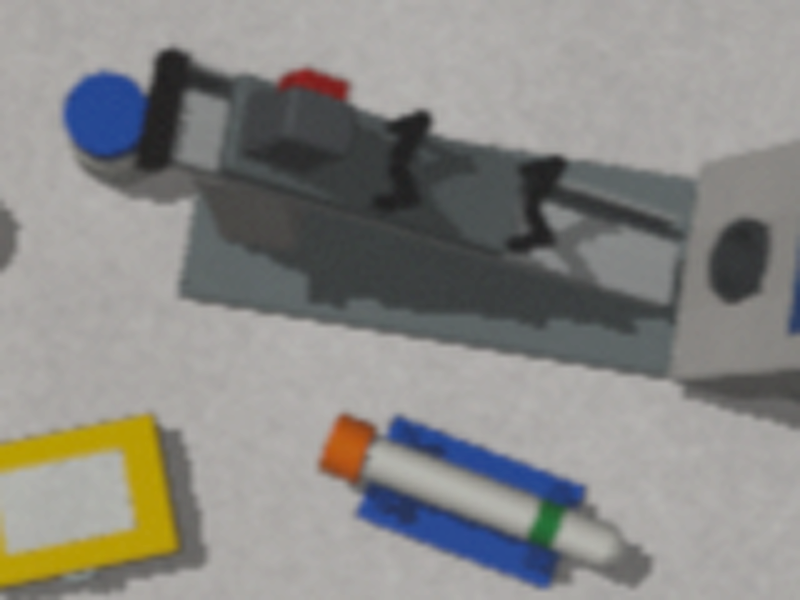

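View pics/side0c.png

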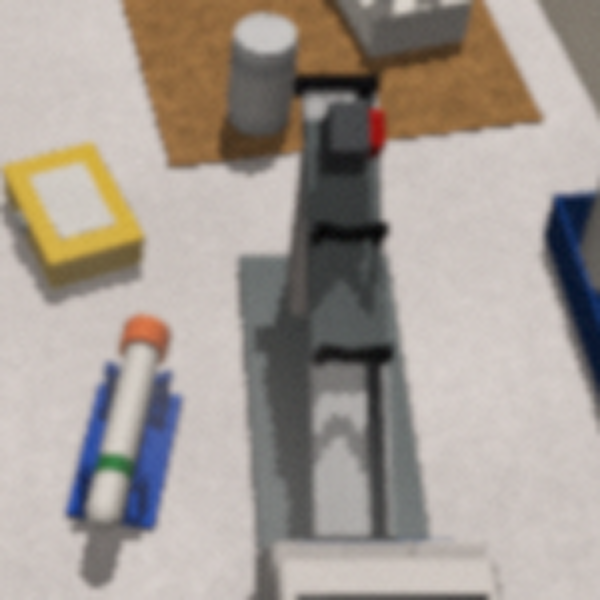

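The crops confirm it: cap at about (302,205), nose at (358,222), green band at (344,220) in the top image. The red button is at (298,132) and the mouth's dark ellipse at (383,167). Next I measure.

```bash
cat > h.py <<'E'
import numpy as np,cv2
from scipy.spatial.transform import Rotation as R
def load(n,k=0): return dict(np.load(f"{n}{k}.npz"))
def cloud(c):
    K=c["intrinsics"];z=c["z_map"];h,w=z.shape;u,v=np.meshgrid(np.arange(w),np.arange(h))
    P=np.stack([(u-K[0,2])/K[0,0]*z,(v-K[1,2])/K[1,1]*z,z],-1)
    W=P@R.from_rotvec(c["orientation"]).as_matrix().T+c["position"]; W[z==0]=np.nan; return W
def ray(c,u,v):
    K=c["intrinsics"];d=R.from_rotvec(c["orientation"]).as_matrix()@np.array([(u-K[0,2])/K[0,0],(v-K[1,2])/K[1,1],1]);return c["position"],d
def onz(c,u,v,z):
    p,d=ray(c,u,v);return p+d*(z-p[2])/d[2]
def tri(c1,p1,c2,p2):
    a,d=ray(c1,*p1);b,e=ray(c2,*p2);d=d/np.linalg.norm(d);e=e/np.linalg.norm(e)
    s=np.linalg.lstsq(np.stack([d,-e],1),b-a,rcond=None)[0];return (a+s[0]*d+b+s[1]*e)/2,np.linalg.norm(a+s[0]*d-b-s[1]*e)
def hsvm(c,lo,hi,box):
    m=cv2.inRange(cv2.cvtColor(c["image"],cv2.COLOR_BGR2HSV),lo,hi);o=np.zeros_like(m);x0,y0,x1,y1=box;o[y0:y1,x0:x1]=m[y0:y1,x0:x1];return o>0
def cen(m): v,u=np.nonzero(m);return u.mean(),v.mean(),len(u)
E
python3 - <<'E'
from h import *
np.set_printoptions(precision=4,suppress=True)
B={"top":(290,190,375,240),"side":(305,195,345,275)}
RB={"top":(280,120,320,145),"side":(375,145,395,180)}
pc={}
for n in B:
    c=load(n);W=cloud(c)
    for nm,lo,hi,b in[("cap",(3,120,80),(18,255,255),B[n]),("band",(45,80,30),(85,255,255),B[n]),("red",(0,150,60),(6,255,255),RB[n]),("red2",(174,150,60),(180,255,255),RB[n]),("blue",(105,120,40),(130,255,255),B[n]),("lid",(105,120,40),(130,255,255),(240,125,272,155))]:
        m=hsvm(c,lo,hi,b)
        if m.sum()<3: print(n,nm,m.sum());continue
        u,v,k=cen(m);pc[n,nm]=(u,v);print(n,nm,np.round((u,v),1),k,"med",np.nanmedian(W[m],0),"max",np.nanpercentile(W[m],95,0))
        if nm in("cap","band"):print("   onz",onz(c,u,v,.045),onz(c,u,v,.05))
t,s=load("top"),load("side")
for k in("cap","band","red"): 
    if ("top",k) in pc and ("side",k) in pc: print(k,tri(t,pc["top",k],s,pc["side",k]))
# table & white body
for n in B:
    W=cloud(load(n));
    c=load(n); 
    m=hsvm(c,(0,0,110),(180,60,255),B[n])
    q=W[m];q=q[q[:,2]>.035];print(n,"body",len(q),q.mean(0),q[:,2].max())
    k=(350,300,20) 
W=cloud(t);print("table",W[250,300],W[180,150],W[60+60,400+50])
W=cloud(s);print("table",W[300,260],W[250,450])
E
```

```text
top cap [303.8 204.1] 88 med [0.4687 0.1359 0.0619] max [0.4851 0.148  0.0674]
   onz [0.4707 0.1372 0.045 ] [0.4701 0.137  0.05  ]
top band [344.  219.2] 38 med [0.4227 0.0156 0.0582] max [0.4322 0.0222 0.0622]
   onz [0.4231 0.0148 0.045 ] [0.4227 0.0151 0.05  ]
top red [297.9 131.1] 30 med [0.6393 0.1436 0.2492] max [0.6436 0.1571 0.2546]
top red2 1
top blue [328.5 215.9] 444 med [0.434  0.0598 0.0072] max [0.4814 0.1161 0.046 ]
top lid [255.9 137.6] 211 med [0.6741 0.2817 0.0707] max [0.6952 0.3027 0.0749]
side cap [326.1 212.4] 56 med [0.4722 0.135  0.0631] max [0.4835 0.1471 0.0664]
   onz [0.4743 0.1486 0.045 ] [0.4735 0.1445 0.05  ]
side band [318.5 245.5] 24 med [0.4253 0.0148 0.0591] max [0.4343 0.0237 0.0629]
   onz [0.427  0.0253 0.045 ] [0.4263 0.0218 0.05  ]
side red [383.8 161.8] 29 med [0.6389 0.1385 0.2473] max [0.644  0.1477 0.2545]
side red2 1
side blue [321.6 246.6] 271 med [0.4429 0.0401 0.0078] max [0.4769 0.1006 0.0469]
side lid 0
cap (array([0.4703, 0.1365, 0.0597]), np.float64(0.002768114304502019))
band (array([0.4236, 0.0156, 0.0589]), np.float64(0.0031149493546311154))
red (array([0.641 , 0.1443, 0.2425]), np.float64(5.247554175681737e-05))
top body 87 [0.4378 0.0573 0.0598] 0.06676508927065083
side body 397 [0.4398 0.0513 0.0563] 0.0667943335266874
table [0.3317 0.1512 0.0009] [0.5577 0.6281 0.0041] [ 0.7474 -0.3393  0.0033]
table [ 0.2357 -0.1     0.0017] [ 0.8318 -0.0362  0.003 ]
```

The cap-to-band distance measures 129.6 mm against the 129.5 mm given. Tube_mid is at about (0.4405, 0.0590, 0.045). Now the reader geometry.

```bash
python3 - <<'E'
from h import *
np.set_printoptions(precision=4,suppress=True)
t,s=load("top"),load("side");Wt,Ws=cloud(t),cloud(s)
def plane(q):
    q=q[np.isfinite(q[:,0])]
    for _ in range(4):
        m=q.mean(0);n=np.linalg.svd(q-m,full_matrices=False)[2][2];n*=np.sign(n[2]);r=(q-m)@n;q=q[abs(r)<max(.003,2*r.std())]
    return m,n,r.std(),len(q)
# front : top crop px poly (690..800,150..370)/5+offset
def poly(sh,pts):
    m=np.zeros(sh,np.uint8);cv2.fillPoly(m,[np.int32(pts)],1);return m>0
o=np.array([235,115])
P=lambda l:np.round(np.array(l)/5+o).astype(int)
mf=poly((400,640),P([(710,180),(785,165),(775,350),(690,360)]));dark=cv2.cvtColor(t["image"],cv2.COLOR_BGR2GRAY)
print("front",plane(Wt[mf&(dark>110)]))
hole=mf&(dark<80);u,v,k=cen(hole);print("hole px",u,v,k)
m,n,_,_=plane(Wt[mf&(dark>110)]);p,d=ray(t,u,v);x=p+d*(((m-p)@n)/(d@n));print("hole@front",x)
print("elev deg of front normal",np.degrees(np.arcsin(n[2])),np.degrees(np.arctan2(n[1],n[0])))
# deck: between handle and first V (top), 
md=poly((400,640),P([(350,130),(385,135),(380,190),(345,180)]))
md2=poly((400,640),P([(430,150),(520,170),(505,225),(425,200)]))
q=np.r_[Wt[md],Wt[md2]];print("deck",plane(q));n2=plane(q)[1];print(np.degrees(np.arccos(n2[2])),np.degrees(np.arctan2(-n2[1],-n2[0])))
# side deck
o2=np.array([290,130]);Q=lambda l:np.round(np.array(l)/4+o2).astype(int)
ms=poly((400,640),Q([(318,185),(370,185),(372,222),(315,222)]))|poly((400,640),Q([(320,260),(370,260),(372,335),(318,335)]))
print("deck side",plane(Ws[ms]))
# handle top
mh=poly((400,640),P([(290,95),(350,105),(345,130),(275,120)]));print("handle?",Wt[mh].mean(0),plane(Wt[mh]))
# colours around mouth in side
E
python3 - <<'E'
import sys;sys.path.insert(0,'.')
from h import *
t=load("top");W=cloud(t)
# height map crop with world z
z=W[115:200,235:475,2];im=np.clip(z/0.35*255,0,255).astype(np.uint8)
cv2.imwrite("pics/hm.png",cv2.resize(cv2.applyColorMap(im,cv2.COLORMAP_JET),None,fx=3.3,fy=3.3,interpolation=0))
E
```

```text
<stdin>:7: RuntimeWarning: Mean of empty slice.
  ret = um.true_divide(
Traceback (most recent call last):
IndexError: index 2 is out of bounds for axis 0 with size 0
<stdin>:5: RuntimeWarning: invalid value encountered in cast
```

View pics/hm.png

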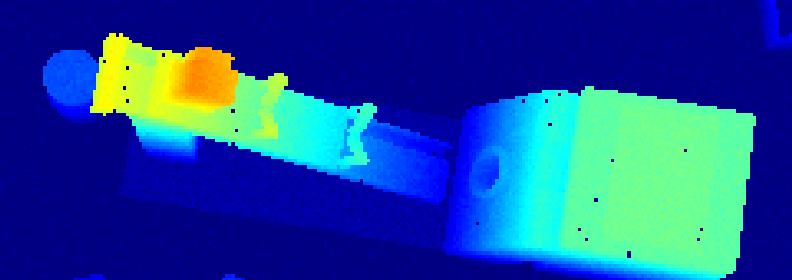

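```bash
cat >> h.py <<'E'
def plane(q):
    q=q[np.isfinite(q[:,0])]
    for _ in range(6):
        m=q.mean(0);n=np.linalg.svd(q-m,full_matrices=False)[2][2];n*=np.sign(n[2]);r=(q-m)@n;q=q[abs(r)<max(.003,1.5*r.std())]
    return m,n,r.std(),len(q)
def poly(pts):
    m=np.zeros((400,640),np.uint8);cv2.fillPoly(m,[np.int32(pts)],1);return m>0
E
python3 - <<'E'
from h import *
np.set_printoptions(precision=4,suppress=True)
t,s=load("top"),load("side");Wt,Ws=cloud(t),cloud(s)
o=np.array([235,115]);P=lambda l:np.round(np.array(l)/5+o).astype(int)
o2=np.array([290,130]);Q=lambda l:np.round(np.array(l)/4+o2).astype(int)
g=cv2.cvtColor(t["image"],cv2.COLOR_BGR2GRAY)
mf=poly(P([(710,175),(785,160),(775,350),(690,360)]))
print(np.percentile(g[mf],[5,15,25,50,90]))
m,n,sd,k=plane(Wt[mf&(g>75)]);print("front",m,n,sd,k,"elev",np.degrees(np.arcsin(n[2])),"az",np.degrees(np.arctan2(n[1],n[0])))
u,v,k=cen(mf&(g<65));p,d=ray(t,u,v);print("hole",u,v,k,p+d*(((m-p)@n)/(d@n)), p+d*(((m+.006*n-p)@n)/(d@n)))
md=poly(P([(350,130),(385,135),(380,190),(345,180)]))|poly(P([(430,150),(520,170),(505,225),(425,200)]))
a=plane(Wt[md]);n2=a[1];print("deck",a,np.degrees(np.arccos(n2[2])),np.degrees(np.arctan2(-n2[1],-n2[0])))
ms=poly(Q([(318,185),(370,185),(372,222),(315,222)]))|poly(Q([(320,260),(370,260),(372,335),(318,335)]))
a=plane(Ws[ms]);n2=a[1];print("deckS",a,np.degrees(np.arccos(n2[2])),np.degrees(np.arctan2(-n2[1],-n2[0])))
# reader base azimuth: reader top edges, top face
mt=(Wt[...,2]>.15)&(np.arange(640)[None]>395)&(np.arange(640)[None]<470)&(np.arange(400)[:,None]<210)&(np.arange(400)[:,None]>130)
q=Wt[mt];r=cv2.minAreaRect(np.float32(q[:,:2]*1000));print("reader top",len(q),q.mean(0),r)
# base plate of rail
E
```

```text
[33.  35.  57.5 83.  85. ]
front [ 0.5727 -0.1034  0.0812] [0.1494 0.8541 0.4982] 0.001258403125642798 426 elev 29.881476549788363 az 80.0794032803153
hole 382.50877192982455 166.6315789473684 171 [ 0.5785 -0.1024  0.0777] [ 0.5764 -0.1008  0.0877]
deck (array([0.6114, 0.077 , 0.1479]), array([-0.083 , -0.4933,  0.8659]), np.float64(0.0015028475877140906), 268) 30.013452120570314 80.45050722402183
deckS (array([0.6135, 0.0925, 0.1554]), array([-0.0746, -0.4985,  0.8637]), np.float64(0.0015411908897646962), 298) 30.26650854512032 81.48875593945381
reader top 2665 [ 0.5511 -0.2314  0.166 ] ((553.5971069335938, -233.86239624023438), (150.13491821289062, 143.07603454589844), 79.84925842285156)
```

```bash
cat >> h.py <<'E'
def axes(az=80.2,el=30):
    a,e=np.radians(az),np.radians(el)
    y=np.array([np.cos(a)*np.cos(e),np.sin(a)*np.cos(e),np.sin(e)]);x=np.array([np.sin(a),-np.cos(a),0]);return np.stack([x,y,np.cross(x,y)],1)
E
python3 - <<'E'
from h import *
np.set_printoptions(precision=4,suppress=True,linewidth=150)
M=np.array([.577,-.1016,.084]);A=axes()
for n in("top","side"):
    c=load(n);L=(cloud(c)-M)@A
    x,y,z=L[...,0],L[...,1],L[...,2]
    print(n)
    for lo in np.arange(.10,.36,.01):
        b=(abs(x)<.06)&(y>lo)&(y<lo+.01)&(z>-.05)&(z<.1)
        if b.sum()<5: continue
        zz=z[b];xx=x[b];hi=zz>-.025
        hx=xx[hi] if hi.sum()>2 else np.array([np.nan])
        print("%.2f n=%d z50 %.4f z95 %.4f  x %.4f..%.4f | high n=%d x %.4f..%.4f"%(lo,b.sum(),np.median(zz),np.percentile(zz,95),np.percentile(xx,3),np.percentile(xx,97),hi.sum(),np.percentile(hx,3),np.percentile(hx,97)))
    hsv=cv2.cvtColor(c["image"],cv2.COLOR_BGR2HSV);m=((hsv[...,0]<7)|(hsv[...,0]>173))&(hsv[...,1]>140)&(abs(x)<.06)&(y>.1)&(y<.4)&(z>-.04)
    q=L[m];print("red",len(q),q.min(0),np.median(q,0),q.max(0))
    b=(abs(x)<.05)&(y>.24)&(y<.36)&(z>.012);q=L[b];print("handle top",len(q),np.percentile(q,3,0),np.median(q,0),np.percentile(q,97,0))
E
```

```text
top
0.13 n=102 z50 -0.0142 z95 0.0016  x -0.0247..0.0269 | high n=77 x -0.0247..0.0264
0.14 n=79 z50 -0.0350 z95 -0.0053  x -0.0260..0.0248 | high n=19 x -0.0234..0.0164
0.15 n=67 z50 -0.0360 z95 -0.0328  x -0.0262..0.0266 | high n=0 x nan..nan
0.16 n=57 z50 -0.0362 z95 -0.0330  x -0.0266..0.0251 | high n=0 x nan..nan
0.17 n=55 z50 -0.0357 z95 -0.0327  x -0.0262..0.0265 | high n=0 x nan..nan
0.18 n=59 z50 -0.0357 z95 -0.0328  x -0.0265..0.0264 | high n=0 x nan..nan
0.19 n=72 z50 -0.0357 z95 -0.0321  x -0.0260..0.0262 | high n=0 x nan..nan
0.20 n=37 z50 -0.0353 z95 -0.0322  x -0.0266..0.0262 | high n=0 x nan..nan
0.21 n=18 z50 -0.0363 z95 -0.0094  x -0.0266..0.0214 | high n=4 x -0.0213..0.0200
0.22 n=128 z50 -0.0161 z95 0.0010  x -0.0255..0.0268 | high n=80 x -0.0243..0.0270
0.23 n=86 z50 -0.0352 z95 -0.0063  x -0.0259..0.0264 | high n=19 x -0.0219..0.0242
0.24 n=63 z50 -0.0354 z95 -0.0331  x -0.0262..0.0272 | high n=0 x nan..nan
0.25 n=30 z50 -0.0361 z95 -0.0330  x -0.0261..-0.0035 | high n=0 x nan..nan
0.26 n=23 z50 -0.0357 z95 -0.0331  x -0.0262..-0.0078 | high n=0 x nan..nan
0.27 
[... 1901 characters left out ...]
332 z95 0.0195  x -0.0200..0.0304 | high n=48 x -0.0127..0.0150
0.28 n=85 z50 0.0157 z95 0.0242  x -0.0207..0.0291 | high n=63 x -0.0140..0.0256
0.29 n=69 z50 0.0179 z95 0.0246  x -0.0223..0.0261 | high n=54 x -0.0141..0.0260
0.30 n=74 z50 0.0184 z95 0.0246  x -0.0235..0.0265 | high n=54 x -0.0139..0.0268
0.31 n=43 z50 0.0179 z95 0.0235  x -0.0231..0.0233 | high n=30 x -0.0136..0.0243
0.32 n=5 z50 -0.0373 z95 -0.0352  x -0.0210..-0.0127 | high n=0 x nan..nan
0.35 n=25 z50 -0.0485 z95 -0.0459  x -0.0230..0.0281 | high n=0 x nan..nan
red 37 [0.0136 0.283  0.0087] [0.0204 0.2958 0.0172] [0.0247 0.312  0.0232]
handle top 184 [-0.0139  0.2784  0.0142] [0.0033 0.297  0.0203] [0.0261 0.3155 0.0251]
```

Everything agrees with the stated sizes: the deck is 35–37 mm below the axis, the V-blocks are at y' ≈ 0.14 and 0.23 from the mouth, and the handle spans 0.278–0.317. That puts the cradle 165 mm uphill of the mouth, so carriage ≈ 0. Next I check IK for the planned poses.

```bash
cat >> h.py <<'E'
M=np.array([.577,-.1016,.084]);A=axes()
CR=M+A@np.array([.0015,.165,-.0015]); HD=CR+A@np.array([0,.135,.004])
TD=np.array([.3603,.9328,0]);TD/=np.linalg.norm(TD);TM=np.array([.4405,.059,.045])
G=.008
def rv(fx,jy):
    return R.from_matrix(np.stack([fx,jy,np.cross(fx,jy)],1)).as_rotvec()
def pickrv(s): return rv(np.array([0,0,-1.]),s*np.array([TD[1],-TD[0],0]))
def railrv(s,pitch=0):  # pitch: degrees leaned uphill from square
    fx=R.from_rotvec(A[:,0]*np.radians(pitch)).apply(-A[:,2]);return rv(fx,s*A[:,0])
def tcp(p,r,back=.019): return p+R.from_rotvec(r).as_matrix()[:,0]*back
E
python3 - <<'E'
from h import *
from cell import inverse_kinematics as ik
np.set_printoptions(precision=3,suppress=True)
print(CR,HD)
for s in(1,-1):
    r=pickrv(s);p=TM+G*TD
    print(s,"pick",ik(tcp(p,r),r),ik(tcp(p,r)+[0,0,.15],r))
    for pt in(0,10,-10,20,30,-20,-30):
        r=railrv(s,pt);c=CR+A[:,1]*G
        print(s,pt,"fx",R.from_rotvec(r).as_matrix()[:,0],[ik(tcp(q,r),r) is not None for q in(c,c+A[:,2]*.08,HD,HD+A[:,2]*.07,HD-A[:,1]*.06,HD-A[:,1]*.12,HD-A[:,1]*.12+A[:,2]*.07)],ik(tcp(c,r),r),ik(tcp(HD,r),r))
E
```

```text
[0.603 0.04  0.165] [0.622 0.153 0.236]
1 pick [ 0.093  0.084  2.259 -0.     0.799  0.462] [ 0.093 -0.124  2.137 -0.     1.129  0.462]
1 0 fx [ 0.085  0.493 -0.866] [True, True, True, True, True, True, True] [-0.234  0.216  1.92   0.588  1.118 -0.356] [-0.051  0.163  1.848  0.58   1.134 -0.132]
1 10 fx [ 0.109  0.633 -0.766] [True, True, True, True, True, True, True] [-0.311  0.258  1.936  0.756  1.188 -0.522] [-0.128  0.183  1.889  0.773  1.168 -0.309]
1 -10 fx [ 0.058  0.337 -0.94 ] [True, True, True, True, True, True, True] [-0.147  0.192  1.9    0.399  1.076 -0.173] [0.033 0.162 1.803 0.379 1.132 0.049]
1 20 fx [ 0.13   0.755 -0.643] [True, True, True, True, True, True, True] [-0.377  0.318  1.945  0.9    1.277 -0.665] [-0.195  0.221  1.924  0.948  1.231 -0.473]
1 30 fx [ 0.147  0.853 -0.5  ] [True, True, True, True, True, True, True] [-0.43   0.392  1.949  1.021  1.381 -0.786] [-0.25   0.277  1.952  1.102  1.316 -0.618]
1 -20 fx [ 0.03   0.171 -0.985] [True, True, True, True, True, True, True] [-0.056  0.189  1.875  0.198  1.066  0.02 ] [0.118 0.18  1.755 0.182 1.162 0.221]
1 -3
[... 199 characters left out ...]
e, False, False, False, False, False] None None
-1 10 fx [ 0.109  0.633 -0.766] [False, False, False, False, False, False, False] None None
-1 -10 fx [ 0.058  0.337 -0.94 ] [False, False, False, False, False, False, False] None None
-1 20 fx [ 0.13   0.755 -0.643] [True, True, False, False, False, True, True] [-0.377  0.318  1.945  0.9    1.277  2.477] None
-1 30 fx [ 0.147  0.853 -0.5  ] [True, True, True, False, True, True, True] [-0.43   0.392  1.949  1.021  1.381  2.356] [-0.25   0.277  1.952  1.102  1.316  2.523]
-1 -20 fx [ 0.03   0.171 -0.985] [False, False, False, False, False, False, False] None None
-1 -30 fx [-0. -0. -1.] [False, False, False, False, False, False, False] None None
```

```bash
cat > run1.py <<'E'
from h import *
from cell import manip,cams
r=pickrv(1);p=tcp(TM+G*TD,r)
manip.move_pose(p+[0,0,.10],r)
manip.set_gripper(.06)
f0=manip.state()["contact_force"]
manip.move_linear(p,rate=.12)
print("df",manip.state()["contact_force"]-f0)
manip.set_gripper(.0,force=25)
s=manip.state();print("w",s["gripper_width"],s["contact_force"],s["clock"])
manip.move_linear(p+[0,0,.16],rate=.12)
s=manip.state();print("w",s["gripper_width"],s["contact_force"]-f0,s["clock"])
for n in("side","top"):
    c=cams.capture(n);np.savez(f"{n}1.npz",**c);cv2.imwrite(f"pics/{n}1.png",c["image"])
E
python3 run1.py
python3 -c "
import cv2,numpy as np
a=cv2.imread('pics/side1.png')[110:310,230:470];b=cv2.imread('pics/top1.png')[100:260,220:420]
cv2.imwrite('pics/j1.png',np.hstack([cv2.resize(a,(400,333)),cv2.resize(b,(400,333))]))"
```

```text
df [-0.04492119 -1.27062387 -0.15460497]
w 0.02674338850666943 [-2.23931986  0.72267275  2.9197652 ] 4.4333
w 0.02678979783870861 [-0.17270988 -1.94174249 -1.96287522] 5.9167
```

View pics/j1.png

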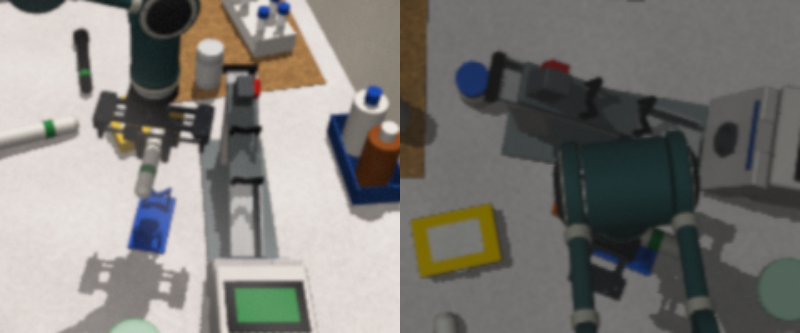

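The side view shows the tube in the gripper at about (330,200) full px, nose and band below it, with the blue rest left in place. Width is 26.8 mm. Now to pre-place, 80 mm above the cradle.

```bash
cat > run2.py <<'E'
from h import *
from cell import manip,cams
np.set_printoptions(precision=4,suppress=True)
r=railrv(1);c=CR+A[:,1]*(G+.004)
manip.move_pose(tcp(c+A[:,2]*.08,r),r)
s=manip.state();print(s["clock"],s["contact_force"],s["tool_pos"]-tcp(c+A[:,2]*.08,r))
c=cams.capture("side");np.savez("side2.npz",**c);cv2.imwrite("pics/side2.png",c["image"])
t=cams.capture("top");np.savez("top2.npz",**t);cv2.imwrite("pics/top2.png",t["image"])
for n,c in(("side",c),("top",t)):
    L=(cloud(c)-CR)@A;hsv=cv2.cvtColor(c["image"],cv2.COLOR_BGR2HSV)
    near=(abs(L[...,0])<.04)&(abs(L[...,1])<.15)&(L[...,2]>.04)&(L[...,2]<.12)
    for nm,lo,hi in(("green",45,85),("orange",3,18)):
        m=near&(hsv[...,0]>lo)&(hsv[...,0]<hi)&(hsv[...,1]>100)&(hsv[...,2]>25)
        if m.sum()>2:print(n,nm,m.sum(),L[m].min(0),np.median(L[m],0),L[m].max(0))
E
python3 run2.py
python3 -c "
import cv2,numpy as np
a=cv2.imread('pics/side2.png')[110:310,230:470];b=cv2.imread('pics/top2.png')[100:260,220:420]
cv2.imwrite('pics/j2.png',np.hstack([cv2.resize(a,(400,333)),cv2.resize(b,(400,333))]))"
```

```text
6.8 [-0.1845  0.1798 -1.2336] [-0.0011  0.     -0.0011]
side green 43 [-0.0141 -0.0475  0.0803] [-0.0043 -0.0415  0.0924] [ 0.0094 -0.0356  0.0974]
side orange 56 [-0.0179  0.0831  0.0833] [-0.007   0.0931  0.0961] [0.0081 0.1008 0.1042]
top orange 195 [-0.0214  0.0756  0.0638] [-0.0056  0.0948  0.093 ] [0.0153 0.1009 0.1029]
```

View pics/j2.png

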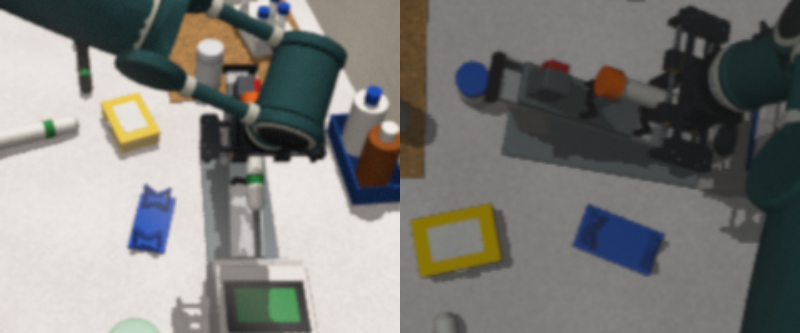

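The tube hangs about 3 mm toward −x' of the carriage centreline in both views, and is 5 mm uphill as intended. I shift +3 mm in x', lower with force checks, then nudge downhill until the shoulder contacts.

```bash
cat > run3.py <<'E'
from h import *
from cell import manip,cams
np.set_printoptions(precision=4,suppress=True)
r=railrv(1);c=CR+A@np.array([.003,G+.004,0])
T=lambda z,dy=0:tcp(c+A[:,2]*z+A[:,1]*dy,r)
manip.move_linear(T(.012),rate=.1)
manip.dwell(.15);f0=manip.state()["contact_force"]
F=lambda:(manip.state()["contact_force"]-f0)@A
for z in np.arange(.010,-.006,-.001):
    manip.move_linear(T(z),rate=.02);f=F();print("%.3f"%z,f)
    if f[2]>4 : break
z0=z
s=manip.state();print("contact z",z0,(s["tool_pos"]-tcp(c,r))@A,s["clock"])
E
python3 run3.py
```

```text
0.010 [-0.7439 -0.2316  0.6154]
0.009 [-0.0599 -0.0293  0.437 ]
0.008 [ 0.2451 -0.4625  0.5254]
0.007 [ 0.9238 -1.2354  0.0167]
0.006 [ 0.1548 -0.1906  0.6463]
0.005 [ 0.4799  0.1371 -0.0031]
0.004 [-0.6672 -0.5067  0.6131]
0.003 [-0.3951 -1.0314  0.5027]
0.002 [0.3254 0.1057 0.9642]
0.001 [-1.4392 -0.4461  3.1464]
0.000 [-3.0107 -1.4163  9.0847]
contact z 8.673617379884035e-18 [0.0002 0.0001 0.0012] 10.6333
```

```bash
cat > run4.py <<'E'
from h import *
from cell import manip,cams
np.set_printoptions(precision=4,suppress=True)
r=railrv(1);c=CR+A@np.array([.002,G+.004,0])
T=lambda z,dy=0:tcp(c+A[:,2]*z+A[:,1]*dy,r)
manip.move_linear(T(.001),rate=.03);manip.dwell(.1);f0=manip.state()["contact_force"];print(f0@A)
for dy in np.arange(-.001,-.0085,-.001):
    manip.move_linear(T(.001,dy),rate=.02);f=(manip.state()["contact_force"]-f0)@A;print("%.3f"%dy,f)
    if f[1]>4:break
print(manip.state()["clock"])
E
python3 run4.py
```

```text
[ 0.0263 -0.8724 -1.326 ]
-0.001 [-0.3835 -0.4017  0.8799]
-0.002 [0.1668 0.4227 0.5747]
-0.003 [-0.6218 -0.6356 -0.6891]
-0.004 [-0.7405  0.7735 -0.6111]
-0.005 [-0.3397  0.3276 -0.1864]
-0.006 [ 0.728  -0.0402 -0.1023]
-0.007 [ 0.1794 -0.4957 -0.4308]
-0.008 [-0.0177 -0.0713  0.0246]
12.9833
```

Run:
```python
from h import *
from cell import manip,cams
np.set_printoptions(precision=4,suppress=True)
o=[]
for n in("side","top"):
    c=cams.capture(n);np.savez(f"{n}3.npz",**c)
    L=(cloud(c)-CR)@A;hsv=cv2.cvtColor(c["image"],cv2.COLOR_BGR2HSV)
    near=(abs(L[...,0])<.04)&(abs(L[...,1])<.15)&(L[...,2]>-.02)&(L[...,2]<.04)
    for nm,lo,hi in(("green",45,85),("orange",3,18)):
        m=near&(hsv[...,0]>lo)&(hsv[...,0]<hi)&(hsv[...,1]>100)&(hsv[...,2]>25)
        if m.sum()>2:print(n,nm,m.sum(),np.percentile(L[m],3,0),np.median(L[m],0),np.percentile(L[m],97,0))
    b=c["image"][120:230,350:440] if n=="side" else c["image"][110:190,270:385]
    o.append(cv2.convertScaleAbs(cv2.resize(b,(400,480) if n=="side" else (400,278),interpolation=2),alpha=1 if n=="side" else 1.6))
o[1]=cv2.copyMakeBorder(o[1],0,202,0,0,0);cv2.imwrite("pics/j3.png",np.hstack(o))
```

```text
side green 26 [-0.0089 -0.0522  0.0087] [ 0.0013 -0.0488  0.0153] [ 0.01   -0.0434  0.0185]
side orange 80 [-0.0152  0.0695  0.0036] [-0.0033  0.0836  0.0172] [0.0254 0.1453 0.0234]
top orange 174 [-0.0172  0.0676 -0.0076] [-0.0013  0.085   0.0151] [0.0171 0.0915 0.0234]
```

View pics/j3.png

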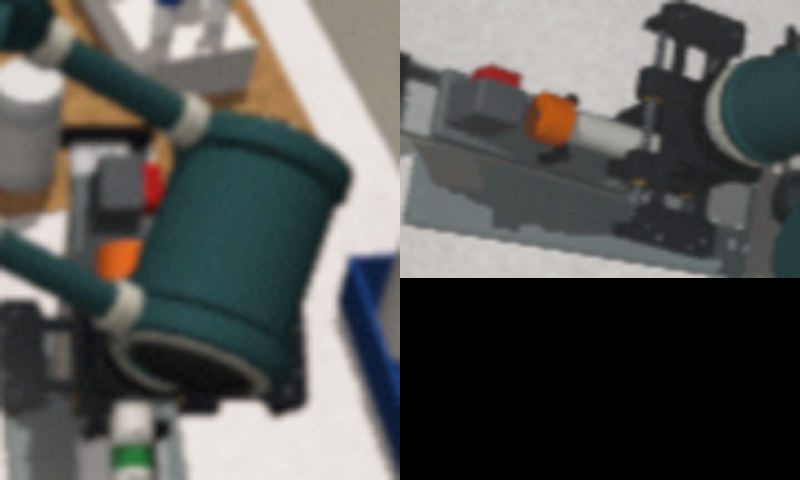

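The cap's shoulder (top crop about (575,120)) is just above the upper V-block and the tube lies within about 1 mm of the seated position. I nudge a bit further until contact.

```bash
cat > run5.py <<'E'
from h import *
from cell import manip,cams
np.set_printoptions(precision=4,suppress=True)
r=railrv(1);c=CR+A@np.array([.002,G+.004,0])
T=lambda z,dy=0:tcp(c+A[:,2]*z+A[:,1]*dy,r)
f0=manip.state()["contact_force"]
for dy in np.arange(-.009,-.0135,-.001):
    manip.move_linear(T(.001,dy),rate=.02);f=(manip.state()["contact_force"]-f0)@A;print("%.3f"%dy,f)
    if f[1]>4:break
print(manip.state()["clock"],manip.state()["gripper_width"])
E
python3 run5.py
```

```text
-0.009 [-0.3758  2.9546 -0.4777]
-0.010 [ 0.1902  5.4051 -0.3785]
13.5833 0.027086274586784045
```

Shoulder contact found. Lower the last bit and let go.

```bash
cat > run6.py <<'E'
from h import *
from cell import manip,cams
np.set_printoptions(precision=4,suppress=True)
r=railrv(1);c=CR+A@np.array([.002,G+.004-.008,0])
T=lambda z:tcp(c+A[:,2]*z,r)
f0=manip.state()["contact_force"]
for z in(.0005,-.0005,-.0015,-.0025):
    manip.move_linear(T(z),rate=.02);f=(manip.state()["contact_force"]-f0)@A;print(z,f)
    if f[2]>4:break
manip.set_gripper(.034);manip.set_gripper(.056)
print((manip.state()["contact_force"]-f0)@A)
manip.move_linear(T(.10),rate=.15)
print(manip.state()["clock"])
hr=railrv(1)
manip.set_gripper(.08)
manip.move_pose(tcp(HD+A[:,2]*.10+A[:,1]*.0,hr),hr)
print(manip.state()["clock"])
o=[]
for n in("side","top"):
    c=cams.capture(n);np.savez(f"{n}4.npz",**c)
    L=(cloud(c)-CR)@A;hsv=cv2.cvtColor(c["image"],cv2.COLOR_BGR2HSV)
    near=(abs(L[...,0])<.04)&(abs(L[...,1])<.11)&(L[...,2]>-.02)&(L[...,2]<.04)
    for nm,lo,hi in(("green",45,85),("orange",3,18)):
        m=near&(hsv[...,0]>lo)&(hsv[...,0]<hi)&(hsv[...,1]>100)&(hsv[...,2]>25)
        if m.sum()>2:print(n,nm,m.sum(),np.percentile(L[m],3,0),np.median(L[m],0),np.percentile(L[m],97,0))
    b=c["image"][120:260,350:440] if n=="side" else c["image"][110:190,270:385]
    o.append(cv2.convertScaleAbs(cv2.resize(b,(360,560) if n=="side" else (400,278),interpolation=2),alpha=1 if n=="side" else 1.6))
o[1]=cv2.copyMakeBorder(o[1],0,282,0,0,0);cv2.imwrite("pics/j4.png",np.hstack(o))
E
python3 run6.py
```

```text
0.0005 [-0.8535 -4.7096  0.4147]
-0.0005 [-3.3424 -5.5346  6.2906]
[-0.125  -3.9383  0.9648]
15.725
16.8417
side green 34 [-0.0111 -0.0546  0.0051] [-0.001  -0.0497  0.012 ] [ 0.0109 -0.0452  0.0169]
side orange 120 [-0.0156  0.0678  0.0019] [-0.0003  0.078   0.0155] [0.0181 0.0915 0.0218]
top green 30 [-0.0134 -0.0558  0.0052] [-0.0045 -0.0511  0.0134] [ 0.0075 -0.0442  0.0178]
top orange 66 [-0.0072  0.0697 -0.0152] [0.0051 0.0895 0.0049] [0.0174 0.0912 0.0217]
```

View pics/j4.png

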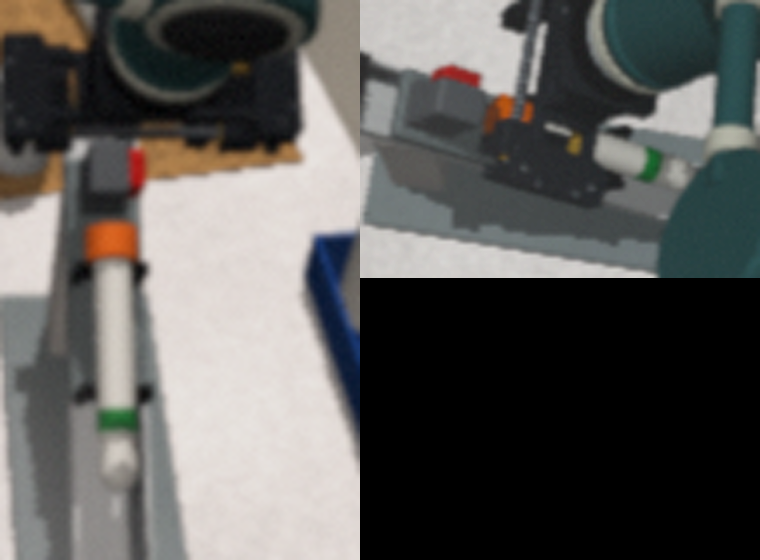

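The tube is seated: cap at (378,181) against the upper V-block, band at (379,224) in the side view, in line. The band's middle is now about 115–117 mm from the mouth. Next I pinch the handle.

```bash
cat > run7.py <<'E'
from h import *
from cell import manip,cams
np.set_printoptions(precision=4,suppress=True)
r=railrv(1);c=HD+A@np.array([.001,-.0025,0])
T=lambda z:tcp(c+A[:,2]*z,r)
manip.move_linear(T(.06),rate=.1);manip.dwell(.1)
f0=manip.state()["contact_force"]
manip.move_linear(T(.03),rate=.1);print((manip.state()["contact_force"]-f0)@A)
manip.move_linear(T(.0),rate=.1);print((manip.state()["contact_force"]-f0)@A)
manip.set_gripper(.0,force=30)
s=manip.state();print(s["gripper_width"],(s["contact_force"]-f0)@A,(s["tool_pos"]-T(0))@A,s["clock"])
E
python3 run7.py
```

```text
[-0.579   0.0309  0.4805]
[-0.8986  0.031   0.279 ]
0.03503206613347664 [-3.3854 -2.7692  4.269 ] [-0.0001 -0.0006  0.0004] 19.2333
```

The width of 35.0 mm (tube read 26.8–27.1 for 28) means the button is pressed home. Sliding down.

```bash
cat > run8.py <<'E'
from h import *
from cell import manip,cams
np.set_printoptions(precision=4,suppress=True)
r=railrv(1);c=HD+A@np.array([.001,-.0025,0])
T=lambda d:tcp(c-A[:,1]*d,r)
for d in(.03,.07,.095,.112):
    manip.move_linear(T(d),rate=.06);s=manip.state();f=s["contact_force"]@A;print(d,f,s["gripper_width"],(s["tool_pos"]-T(0))@A)
    if np.linalg.norm(f)>25:break
print(s["clock"])
o=[]
for n in("side","top"):
    c=cams.capture(n);np.savez(f"{n}5.npz",**c)
    b=c["image"][160:300,340:430] if n=="side" else c["image"][125:215,330:430]
    o.append(cv2.convertScaleAbs(cv2.resize(b,(360,560) if n=="side" else (400,360),interpolation=2),alpha=1 if n=="side" else 1.6))
    L=(cloud(c)-M)@A;hsv=cv2.cvtColor(c["image"],cv2.COLOR_BGR2HSV)
    near=(abs(L[...,0])<.03)&(abs(L[...,1])<.2)&(L[...,2]>-.02)&(L[...,2]<.03)
    for nm,lo,hi in(("green",45,85),("orange",3,18)):
        m=near&(hsv[...,0]>lo)&(hsv[...,0]<hi)&(hsv[...,1]>100)&(hsv[...,2]>25)
        if m.sum()>2:print(n,nm,m.sum(),np.percentile(L[m],3,0),np.median(L[m],0),np.percentile(L[m],97,0))
o[1]=cv2.copyMakeBorder(o[1],0,200,0,0,0);cv2.imwrite("pics/j5.png",np.hstack(o))
E
python3 run8.py
```

```text
0.03 [-4.5602 -2.1785  6.8601] 0.03537662046756587 [-0.0002 -0.0316  0.0004]
0.07 [-4.5148 -2.9326  7.1126] 0.03522181809869265 [-0.0004 -0.0716  0.0004]
0.095 [-4.6278 -2.5576  6.4047] 0.0356624906334211 [-0.0005 -0.0967  0.0004]
0.112 [-5.8036 -2.1503  6.9566] 0.034981584708813115 [-0.0006 -0.1138  0.0004]
21.7
side orange 121 [-0.0148  0.119   0.0004] [0.0005 0.13   0.013 ] [0.0185 0.1425 0.0198]
```

View pics/j5.png

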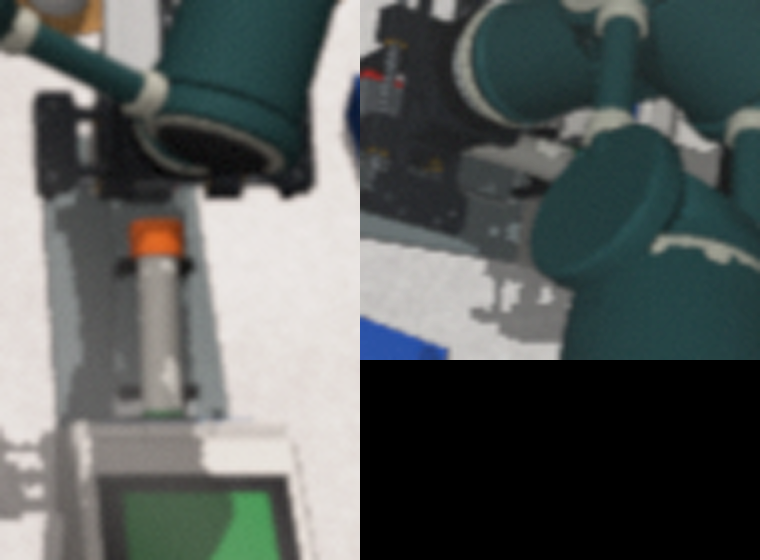

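The side view shows the band just entering: a green sliver remains at (380,263) above the reader's edge. I estimate the middle of the band is 1–4 mm above the mouth. I move about 3.5 mm more, then open slowly so the tooth engages while the pads still steady the handle.

```bash
cat > run9.py <<'E'
from h import *
from cell import manip,cams
np.set_printoptions(precision=4,suppress=True)
r=railrv(1);c=HD+A@np.array([.001,-.0025,0])
T=lambda d,z=0:tcp(c-A[:,1]*d+A[:,2]*z,r)
manip.move_linear(T(.1155),rate=.03);manip.dwell(.2)
s=manip.state();print(s["contact_force"]@A,s["gripper_width"],(s["tool_pos"]-T(0))@A)
for w in(.036,.037,.038,.039,.040,.041,.042,.044,.048):
    manip.set_gripper(w);s=manip.state();print(w,s["gripper_width"],s["contact_force"]@A)
manip.set_gripper(.08);manip.dwell(.2)
manip.move_linear(T(.1155,.09),rate=.12)
print(manip.state()["clock"])
E
python3 run9.py
```

```text
[-5.758  -3.396   6.7701] 0.035503733247285535 [-0.0006 -0.1169  0.0004]
0.036 0.0360488022388758 [-2.2229 -3.0633  5.7707]
0.037 0.037290806526840456 [-1.7247 -2.3242  5.0763]
0.038 0.03825852148572001 [ 0.4532 -3.361   4.1575]
0.039 0.03883502676829521 [ 3.9923 -2.4559  2.1403]
0.04 0.03990034809736848 [ 4.3569 -2.8365  1.4854]
0.041 0.041058742622720995 [ 4.2338 -3.1689  1.4977]
0.042 0.04200229753456831 [ 4.2551 -4.1569  0.9041]
0.044 0.0441038606500091 [ 4.5221 -4.3047  0.2729]
0.048 0.048029508834163494 [ 1.9182  0.6262 -0.3527]
26.0333
```

```bash
cat > run10.py <<'E'
from h import *
from cell import manip,cams
np.set_printoptions(precision=4,suppress=True)
p=manip.state()["tool_pos"];print(p)
manip.move_linear(p+[-.10,0,.16],rate=.2)
manip.set_joints([1.159,.264,1.604,0,1.274,-.037])
print(manip.state()["clock"])
o=[]
for n in("side","top"):
    c=cams.capture(n);np.savez(f"{n}6.npz",**c);cv2.imwrite(f"pics/{n}6.png",c["image"])
    b=c["image"][160:300,340:430] if n=="side" else c["image"][125:215,290:410]
    o.append(cv2.convertScaleAbs(cv2.resize(b,(360,560) if n=="side" else (440,330),interpolation=2),alpha=1 if n=="side" else 1.6))
    L=(cloud(c)-M)@A;hsv=cv2.cvtColor(c["image"],cv2.COLOR_BGR2HSV)
    near=(abs(L[...,0])<.03)&(L[...,1]>-.02)&(L[...,1]<.2)&(L[...,2]>-.02)&(L[...,2]<.03)
    for nm,lo,hi in(("green",45,85),("orange",8,18),("red",0,4)):
        m=near&(hsv[...,0]>=lo)&(hsv[...,0]<hi)&(hsv[...,1]>100)&(hsv[...,2]>25)
        if m.sum()>2:print(n,nm,m.sum(),np.percentile(L[m],3,0),np.median(L[m],0),np.percentile(L[m],97,0))
    b=(abs(L[...,0])<.03)&(L[...,1]>.13)&(L[...,1]<.25)&(L[...,2]>.016)&(L[...,2]<.05);q=L[b];print(n,"handle",np.percentile(q,3,0),np.percentile(q,97,0))
o[1]=cv2.copyMakeBorder(o[1],0,230,0,0,0);cv2.imwrite("pics/j6.png",np.hstack(o))
E
python3 run10.py
```

```text
[0.5996 0.0173 0.238 ]
29.5667
side orange 118 [-0.0145  0.1131 -0.0018] [0.0001 0.1244 0.0139] [0.0179 0.136  0.0194]
side red 44 [0.0125 0.1633 0.0069] [0.0197 0.176  0.0167] [0.0252 0.19   0.0224]
side handle [-0.0129  0.1351  0.0167] [0.0222 0.1947 0.0268]
top orange 161 [-0.0174  0.1121 -0.0116] [-0.0018  0.1323  0.0106] [0.0176 0.137  0.0204]
top red 41 [ 0.0152  0.1662 -0.0082] [0.0187 0.1834 0.0174] [0.0241 0.1908 0.0215]
top handle [-0.0165  0.1328  0.0162] [0.0227 0.1945 0.0262]
```

View pics/j6.png

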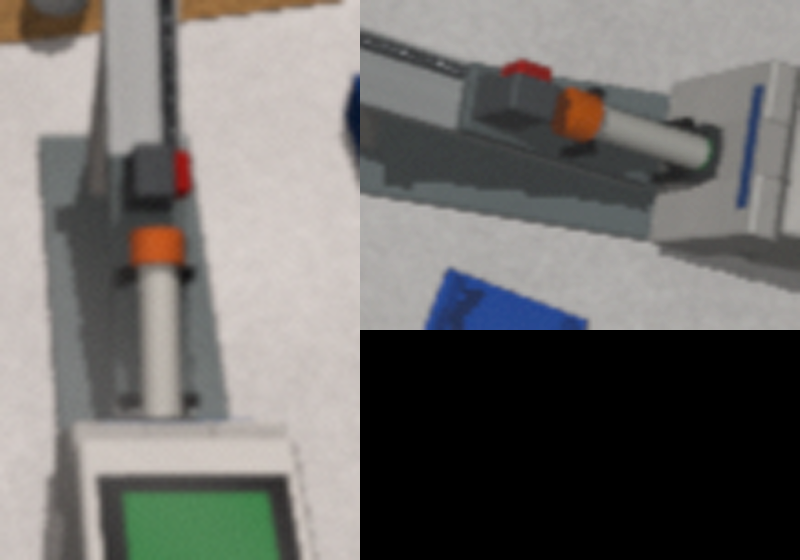

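The green sliver at the mouth (top image ≈ (386,166)) is very thin, so the tube may be in too far. My M also disagreed with the front-plane fit by 2–3 mm along the rail. I'll re-measure where the rim is.

Run:
```python
from h import *
np.set_printoptions(precision=4,suppress=True)
t0,t6=load("top"),load("top",6);L=(cloud(t0)-M)@A;g=t0["image"].max(2)
x,y,z=[L[...,i] for i in range(3)]
rr=np.hypot(x-.001,z+.001)
fr=(abs(y)<.03)&(rr>.032)&(rr<.06)&(abs(x)<.06)&(z>-.03)&(g>60)
print("front y'",fr.sum(),np.median(y[fr]),y[fr].std())
co=(abs(y)<.03)&(rr>.019)&(rr<.025)
print("collar face y'",co.sum(),np.percentile(y[co],[10,25,50,75,90]))
# profile along tube top line in picture 6
L6=(cloud(t6)-M)@A;hsv=cv2.cvtColor(t6["image"],cv2.COLOR_BGR2HSV)
sel=(abs(L6[...,0]+.001)<.009)&(L6[...,1]>-.02)&(L6[...,1]<.03)&(L6[...,2]>-.03)&(L6[...,2]<.06)
v,u=np.nonzero(sel);o=np.argsort(-L6[v,u,1])
for i in o:
    h=hsv[v[i],u[i]]
    if 40<h[0]<90 and h[1]>50: print("green",u[i],v[i],L6[v[i],u[i]],h)
a=cv2.convertScaleAbs(cv2.resize(t6["image"][145:190,360:405],(540,540),interpolation=0),alpha=1.7)
cv2.imwrite("pics/m6.png",a)
# orange edge: shoulder, hue transition along centreline for both cams
for n,k in(("top",6),("side",6)):
    c=load(n,k);L=(cloud(c)-M)@A;h=cv2.cvtColor(c["image"],cv2.COLOR_BGR2HSV)
    s=(abs(L[...,0])<.007)&(L[...,1]>.09)&(L[...,1]<.15)&(L[...,2]>.005)&(L[...,2]<.026)
    og=s&(h[...,0]>5)&(h[...,0]<20)&(h[...,1]>110);print(n,"orange y range",np.sort(L[og][:,1])[[0,1,2,-3,-2,-1]])
```

```text
front y' 384 -0.0034624936616163273 0.0013917684734948436
collar face y' 65 [-0.0065 -0.0002  0.0018  0.0028  0.0041]
green 385 164 [0.0063 0.0023 0.013 ] [65 57 58]
green 384 169 [-0.0088  0.002   0.0112] [65 53 53]
green 385 167 [-0.0018 -0.001   0.0106] [66 67 53]
top orange y range [0.1116 0.1144 0.1149 0.1364 0.1364 0.1368]
side orange y range [0.1125 0.1131 0.1133 0.1351 0.1352 0.1363]
```

View pics/m6.png

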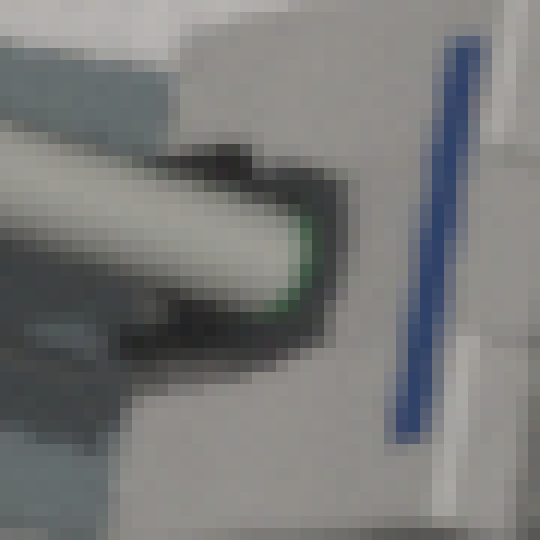

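The mouth is really at y' ≈ +2.2 mm, and the cap shoulder puts the band's middle about 7 mm inside it. So the rim is at the band's upper edge, and the carriage probably started at notch 0.008 and is now in notch 0.128. I re-squeeze and bring it up 8 mm to notch 0.120.

```bash
cat > run11.py <<'E'
from h import *
from cell import manip,cams
np.set_printoptions(precision=4,suppress=True)
r=railrv(1);c=HD+A@np.array([.001,-.0025,0])
T=lambda d,z=0:tcp(c-A[:,1]*d+A[:,2]*z,r)
manip.move_pose(T(.118,.09)+[-.05,0,.12],r)
manip.move_linear(T(.118,.06),rate=.2)
f0=manip.state()["contact_force"]
manip.move_linear(T(.118),rate=.1);print((manip.state()["contact_force"]-f0)@A)
manip.set_gripper(.0,force=30);s=manip.state();print(s["gripper_width"],(s["contact_force"]-f0)@A,(s["tool_pos"]-T(0))@A,s["clock"])
manip.move_linear(T(.110),rate=.03);manip.dwell(.1)
s=manip.state();print(s["gripper_width"],(s["contact_force"]-f0)@A,(s["tool_pos"]-T(0))@A,s["clock"])
for w in(.0365,.038,.0395,.041,.0425,.044,.046):
    manip.set_gripper(w);print(w,(manip.state()["contact_force"]-f0)@A)
manip.set_gripper(.08)
manip.move_linear(T(.110,.09),rate=.15)
print(manip.state()["clock"])
E
python3 run11.py
cat > run12.py <<'E'
from h import *
from cell import manip,cams
np.set_printoptions(precision=4,suppress=True)
p=manip.state()["tool_pos"]
manip.move_linear(p+[-.10,0,.16],rate=.2)
manip.set_joints([1.159,.264,1.604,0,1.274,-.037])
print(manip.state()["clock"])
for n in("side","top"):
    c=cams.capture(n);np.savez(f"{n}7.npz",**c);cv2.imwrite(f"pics/{n}7.png",c["image"])
    L=(cloud(c)-M)@A;h=cv2.cvtColor(c["image"],cv2.COLOR_BGR2HSV)
    s=(abs(L[...,0])<.007)&(L[...,1]>.09)&(L[...,1]<.16)&(L[...,2]>.005)&(L[...,2]<.026)
    og=s&(h[...,0]>5)&(h[...,0]<20)&(h[...,1]>110);print(n,"orange y range",np.sort(L[og][:,1])[[0,1,2,-3,-2,-1]])
    near=(abs(L[...,0])<.03)&(L[...,1]>.14)&(L[...,1]<.22)&(L[...,2]>-.02)&(L[...,2]<.03)&(h[...,0]<4)&(h[...,1]>100);print("red",np.median(L[near],0),np.percentile(L[near],97,0))
    if n=="top":cv2.imwrite("pics/m7.png",cv2.convertScaleAbs(cv2.resize(c["image"][145:190,360:405],(540,540),interpolation=0),alpha=1.7))
E
python3 run12.py
```

```text
[-0.1105  0.2121  0.594 ]
0.035305108866865796 [-4.02   -2.2212  3.3979] [-0.0006 -0.1187  0.0004] 34.575
0.03515735361953793 [-3.2949 -2.3589  5.3679] [-0.0006 -0.1106  0.0004] 35.0917
0.0365 [-1.2699 -3.5172  4.1244]
0.038 [ 2.389  -3.2398  2.4924]
0.0395 [ 3.8809 -3.0035  0.9935]
0.041 [ 6.1036 -2.4112 -0.7007]
0.0425 [ 5.8047 -3.3238 -0.9634]
0.044 [ 4.7187 -2.4549  0.2778]
0.046 [ 3.4961 -1.2726 -0.7873]
38.0917
41.6083
side orange y range [0.1213 0.1214 0.1218 0.1443 0.1446 0.1452]
red [0.0194 0.1833 0.0172] [0.0249 0.1986 0.0227]
top orange y range [0.1215 0.122  0.1224 0.1437 0.1437 0.1438]
red [0.0184 0.1932 0.0176] [0.0233 0.1995 0.0205]
```

View pics/m7.png

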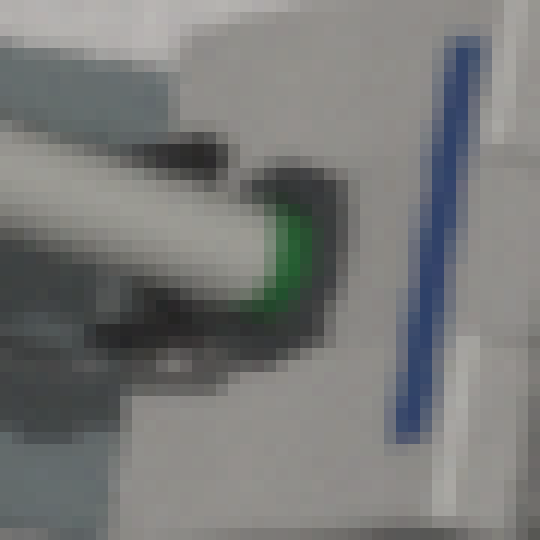

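The band is now half in: about 3 px of green is visible above the rim, and the shoulder puts the band's middle about 1 mm from the mouth. A quick check of the bystanders on the saved picture before handing in.

Run:
```python
import cv2,numpy as np
a=cv2.imread("pics/top0.png");b=cv2.imread("pics/top7.png")
d=cv2.absdiff(a,b).max(2)>45
cv2.imwrite("pics/diff.png",np.vstack([cv2.resize(b,(480,300)),cv2.cvtColor(cv2.resize(d.astype(np.uint8)*255,(480,300)),8)]))
```

```text
(no output)
```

View pics/diff.png

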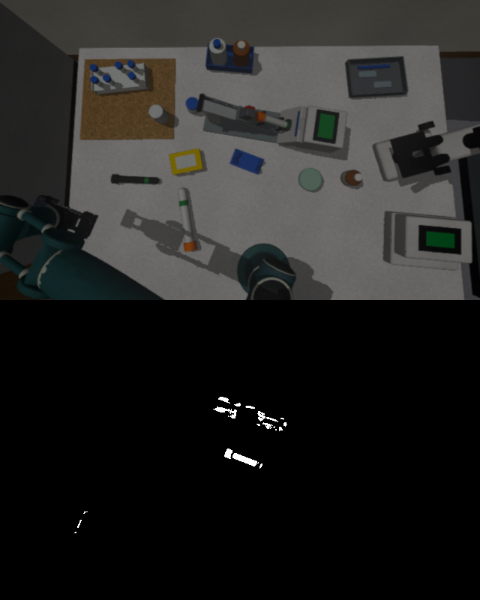

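Only the tube and carriage have changed. The bystanders and the blue rest are where they were, and the arm is clear.

```bash
python3 -c "
from cell import order,manip
print(manip.state()['clock']);print(order.close_job())"
```

```text
41.7083
the job is handed in; nothing more can be done
None
```

The tube is in the cradle, cap uphill. The carriage is let go with the port's rim on the green band, and I handed the job in at 41.7 s.

- **What I did:** I laid the smaller white tube in the V cradle with its cap shoulder against the upper V-block and let go. Then I squeezed the handle's button, slid the carriage down and released it slowly.
- **A check that failed:** After the first release the tube was about 7 mm too deep, with the rim at the band's upper edge. My first estimate of the mouth was about 2 mm off along the rail, and the carriage had probably started one notch down. I squeezed the button again, brought the carriage back up 8 mm and released it.
- **Last checks:** The band's middle is about 1 mm from the rim, good to about 2–3 mm. The top view shows roughly half the band outside the mouth. The carriage was still in place in a picture taken about 3.5 s after letting go. Comparing the top view before and after shows only the tube and carriage changed, with the arm back at its start pose.
- **Not confirmed:** I judge that the tooth is in notch 0.120 from the carriage's position and the way the pinch force fell off; I could not see it directly.

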